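# Straighten the row of tins with the long bar

### The arm

A 6-joint arm with a two-finger parallel gripper is mounted at the origin on the work surface. World frame = base frame: x ahead of the robot, y to its left, z up, the work surface at z = 0. Lengths are in m, angles in rad, forces in N, time in s.
With the tool pointing down it reaches from about 0.3 to 0.75 m from the base axis. Payload 8.5 kg.
Tool frame: the origin (TCP) lies on the mounting face of the last link; the fingertips stand 173 mm ahead of it and the grasp point (between the pads) lies 155 mm ahead of it; z points along the fingers, y is the line along which they close (so a half turn about z gives the same grasp; the last joint's range is limited). The gripper opens to 85 mm and grips with 20 to 120 N. Pads are 22 mm wide; open, the fingers measure 114 mm over their backs; the gripper's body (76 mm by 85 mm) begins 54 mm behind the grasp point. The pads swing forward as they close: fully open they stand 13 mm farther back than shut.
Start: joints at [-1.484, 0.381, 1.297, -0, 1.464, -0.215], TCP at [0.163, -0.525, 0.405] pointing down, gripper open.
Joint ranges: [-3.11, 3.11], [-0.89, 2.33], [0.22, 2.48], [-1.42, 4.56], [0.17, 2.85], [-2.88, 2.88]. Speed limits (rad/s): [2.39, 2.39, 3.14, 3.14, 3.14, 3.14].

### API

Orientations are given as [roll, pitch, yaw] about the fixed x, y, z axes, in that order (R = Rz(yaw) Ry(pitch) Rx(roll)).
In Python, from workcell import ctrl gives the robot as it stands.
- The arm moves only by the shell command python3 -m crank 'ROWS' [FORCE]. ROWS is text: rows parted by semicolons, each of 7 numbers parted by spaces: the shift along the world's x, y, z in m, then the turn, a rotation vector about the world's x, y, z in degrees, then the closure, from 0 (fully open) to 1 (shut). A call has exactly 10 rows; each row shifts and turns the commanded pose from where the row before left it; what a row does not reach is not made up. A row lasts 1/8 s, in which the tool goes at most 62.5 mm and 10.7 degrees, less where a joint would pass 70% of its speed; a pose out of reach is approached as far as the arm can. A call is refused whole if a number of a shift passes 0.0625 or a number of a turn 10.7, either way. A call with a gripper value outside its range is refused whole. The fingers move at their own pace and stop on an object; FORCE is the grip in N (left out, the last holds). Time passes only in rows, so rows that do not move let the fingers close, or fill a call up. It gives the time, the measured TCP pose, the force, the opening and the grip force at its end, in the units of the state.
- ctrl.sense(): the state, without advancing time (a new reading comes with each control period).
- ctrl.capture(name): name is "scene" or "top"; returns (picture, depth): 400x640x3 uint8, red, green, blue; 400x640 float32, m along the optical axis (not along the pixel's ray), 0 where there is no reading.
- ctrl.camera_info(name): a dict with "fx", "fy", "cx", "cy" (pixels), "dist" ([k1, k2, p1, p2, k3] as OpenCV has them; the pictures are not rectified), "world_to_cam" (4x4, takes a point from world to camera coordinates). Camera axes: x right, y up, looking along -z (the intrinsics and any distortion apply to the point x, -y, -z); pixel columns grow to the right and rows downward; lengths in m; the calibration is good to about 2 mm. A picture is of the moment at which its call begins. camera_info takes no time and is no camera call.
- ctrl.hand_in(): hands the job in; it is judged then, once.
The state is a dict: "clock": time; "joint_positions": joint angles; "qvel": joint speeds; "tau": joint torques, N m; "tool_pos": TCP position; "eef_rot": TCP orientation; "wrist_force": force on the tool from outside, world axes, zero at the start; "ft_torque": the same for the moment, N m; "opening": finger opening in m; "finger_force": force on a finger pad.
Only numpy, scipy, OpenCV 4.12 (cv2) and the standard library are available. Lean on these libraries where they do the work, as an engineer would, in place of code of your own. Each camera call takes 0.05 s, during which the arm holds its last target. There are 200 camera calls.

### The job

The three small tins have been left in a ragged row in front of the dark strip on the steel table. Pick up the long straight bar by its upright handle and, with its edge, push the three tins away from the robot into one straight row standing on the strip, each covering the strip's width; do not touch the tins with the gripper or the arm. Then set the bar down standing on the table and let go.

Things in the scene. Friction and masses are not known exactly. Their poses are not given: they have to be found in the camera images.
- bar_grip (a point): Long wooden bar, 260 x 40 x 25 mm high, flat on the table, 0.35 kg. Mid-bar stands a black handle, 24 mm along the bar, 36 mm across it, its top 100 mm above the bar's underside. Point: on the handle's axis, 75 mm above the underside. x across the bar (either long face pushes, 20 mm from here), y along it (close the fingers along y), z up. Its 90 mm twin is not meant.
- strip: Fixed dark rubber strip, 60 mm wide (as a tin), 300 mm long, flush with the steel table top, nothing to catch on. Origin: its centre, on the table top. x across its width, away from the robot: the way to push; y along its length. At the end of the push the bar's pushing face is above the strip's near edge.
- tin_a: One of three identical small steel tins with a brown label, upright, 60 mm across, 75 mm high, about 0.25 kg, loose on the table; slides when pushed low down. Origin: centre of its underside. Starts 45 to 95 mm on the robot's side of the strip's centre line; neighbours about 80 mm apart along the strip, so the long bar reaches all three at once. Any of the three may be left, middle or right.
- tin_b: One of three identical small steel tins with a brown label, upright, 60 mm across, 75 mm high, about 0.25 kg, loose on the table; slides when pushed low down. Origin: centre of its underside. Starts 45 to 95 mm on the robot's side of the strip's centre line; neighbours about 80 mm apart along the strip, so the long bar reaches all three at once. Any of the three may be left, middle or right.
- tin_c: One of three identical small steel tins with a brown label, upright, 60 mm across, 75 mm high, about 0.25 kg, loose on the table; slides when pushed low down. Origin: centre of its underside. Starts 45 to 95 mm on the robot's side of the strip's centre line; neighbours about 80 mm apart along the strip, so the long bar reaches all three at once. Any of the three may be left, middle or right.

How it is judged:
By the outcome, as a careful person would: the job done as asked, in the order asked, and still so for the second after the job is handed in, with the robot touching nothing.
It also fails if it takes over 43 s, if anything falls off the work surface, if the arm or the gripper's body presses on something with over 40 N, if the wrist force passes 120 N, or if a joint passes its speed limit or range.

## Working session

There is one attempt and no reset: what is moved stays moved. The work goes in short steps, Python scripts to look and compute and a shell command to move; the robot and the scene stay as the last step left them, time stands still between calls to the robot, and variables do not carry over. Pictures are saved under pics/ and viewed, at most 10 in all, crops included, and the job is handed in when it is done.

```bash
mkdir -p pics; cat > h.py <<'E'
import numpy as np, cv2
from workcell import ctrl
def cap(n,f):
    im,d=ctrl.capture(n); cv2.imwrite('pics/'+f+'.png',im[:,:,::-1]); np.save('pics/'+f+'.npy',d); return im,d
def ray(n,u,v):
    c=ctrl.camera_info(n); K=np.array([[c['fx'],0,c['cx']],[0,c['fy'],c['cy']],[0,0,1.]])
    p=cv2.undistortPoints(np.array([[[u,v]]],float),K,np.array(c['dist'],float))[0,0]
    T=np.linalg.inv(np.array(c['world_to_cam'])); return T[:3,3],T[:3,:3]@np.array([p[0],-p[1],-1])
def atz(n,u,v,z):
    o,r=ray(n,u,v); return o+r*(z-o[2])/r[2]
def atd(n,u,v,d):
    o,r=ray(n,u,v); return o+r*d
E
python3 - <<'E'
from h import *
np.set_printoptions(precision=4,suppress=True)
for n in('top','scene'):
    cap(n,n+'0'); print(ctrl.camera_info(n)['world_to_cam'])
print(ctrl.sense())
E
```

```text
[[-0.0166 -0.9998 -0.0063 -0.0015]
 [ 0.9948 -0.0171  0.1004 -0.5795]
 [-0.1005 -0.0046  0.9949 -1.0158]
 [ 0.      0.      0.      1.    ]]
[[-0.3175  0.9481  0.0161  0.1641]
 [-0.6148 -0.2187  0.7578  0.3135]
 [ 0.722   0.2307  0.6523 -1.5275]
 [ 0.      0.      0.      1.    ]]
{'clock': 0.1, 'joint_positions': array([-1.4843,  0.3812,  1.2981, -0.    ,  1.4636, -0.2153]), 'qvel': array([-0.0007, -0.0017, -0.0024,  0.001 , -0.0002, -0.0007]), 'tau': array([  0.0038, -44.9222, -23.1654,  -0.0002,   0.0037,  -0.    ]), 'tool_pos': array([ 0.1635, -0.5251,  0.4042]), 'eef_rot': array([-3.1403, -0.0003,  0.3018]), 'wrist_force': array([-0.5139,  0.2814, -0.2028]), 'ft_torque': array([ 0.0257,  0.0213, -0.0184]), 'finger_force': 0.0, 'opening': 0.08546149176550892}
```

View pics/top0.png

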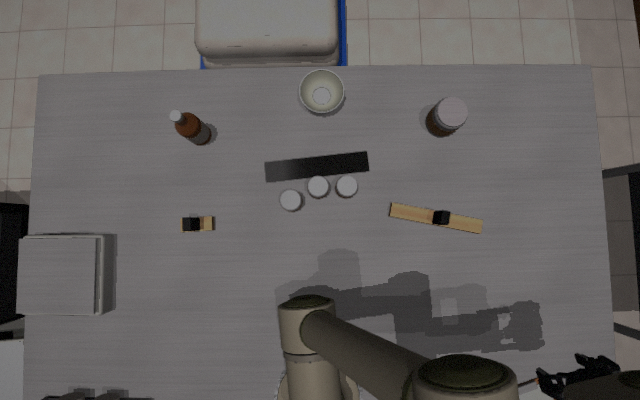

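View pics/scene0.png

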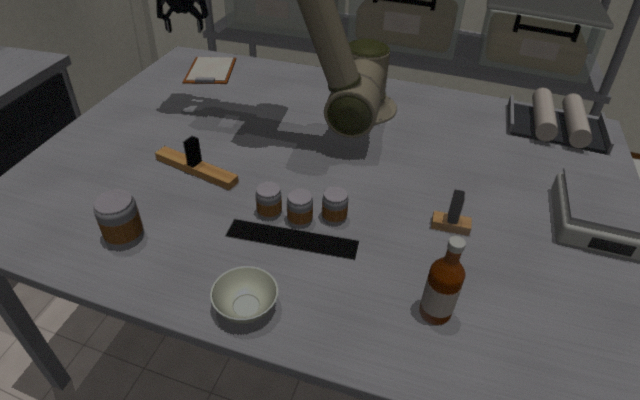

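The top view shows the strip near (317,166), the tins at (291,200), (318,187) and (347,186), and the long bar from (390,210) to (482,227) with its handle at (441,217). The short twin is at (198,223). I'll enlarge that area to read the edges.

```bash
python3 - <<'E'
import cv2
im=cv2.imread('pics/top0.png')
cv2.imwrite('pics/c1.png',cv2.resize(im[145:245,255:387],None,fx=6,fy=6,interpolation=cv2.INTER_CUBIC)[:600])
cv2.imwrite('pics/c2.png',cv2.resize(im[190:245,380:490],None,fx=7,fy=7,interpolation=cv2.INTER_CUBIC))
E
```

```text
(no output)
```

View pics/c1.png

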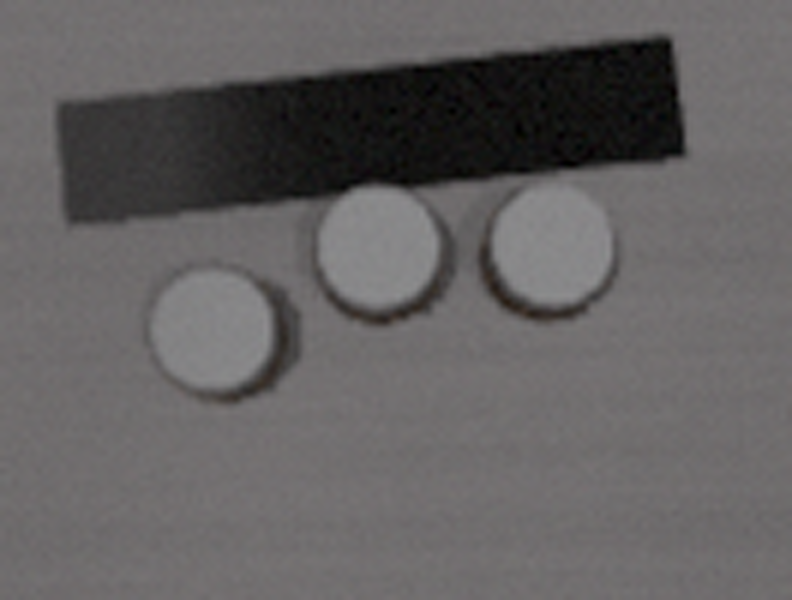

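View pics/c2.png

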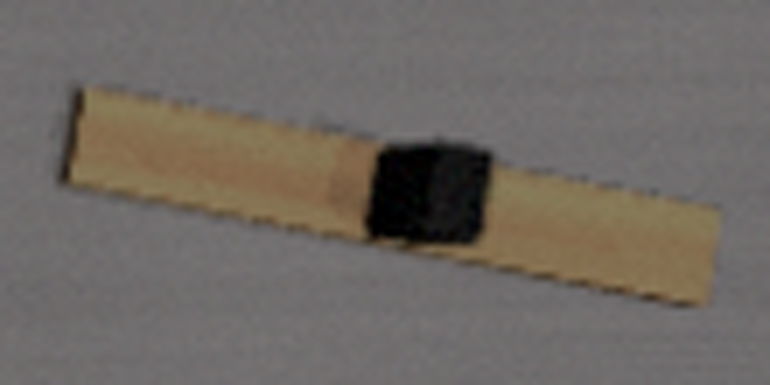

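```bash
python3 - <<'E'
from h import *
np.set_printoptions(precision=4,suppress=True)
def A(U,V,s,ou,ov,z): return atz('top',(U+.5)/s-.5+ou,(V+.5)/s-.5+ov,z)[:2]
S=np.array([A(U,V,6,255,145,0) for U,V in[(57,103),(670,37),(685,155),(68,223)]])
c=S.mean(0); y=(S[0]+S[3]-S[1]-S[2])/2; print('strip',c,'len',np.linalg.norm(y),'w',np.linalg.norm(S[0]+S[1]-S[2]-S[3])/2)
ys=y/np.linalg.norm(y); xs=np.array([ys[1],-ys[0]]); print('yaw',np.degrees(np.arctan2(xs[1],xs[0])))
for U,V in[(212,328),(379,247),(550,245)]:
    t=A(U,V,6,255,145,.075); print('tin',t,'in strip',(t-c)@xs,(t-c)@ys)
B=np.array([A(U,V,7,380,190,.025) for U,V in[(83,88),(720,207),(709,305),(72,182)]])
b=B.mean(0); yb=(B[0]+B[3]-B[1]-B[2])/2; print('bar',b,np.linalg.norm(yb),np.linalg.norm(B[0]+B[1]-B[2]-B[3])/2,'yaw',np.degrees(np.arctan2(-yb[0],yb[1])))
print('handle',A(431,192,7,380,190,.1))
E
```

```text
strip [ 0.6459 -0.0079] len 0.29824516520045824 w 0.05836632860624623
yaw 5.279242795398176
tin [0.5458 0.0632] in strip -0.09308411896524844 0.08001281654792712
tin [ 0.5807 -0.0115] in strip -0.06521846224835348 0.002362334452617368
tin [ 0.5803 -0.0877] in strip -0.07264000534452361 -0.07343453059792387
bar [ 0.4912 -0.3406] 0.2593740542828372 0.03861366976820416 yaw -11.799355820266065
handle [ 0.4911 -0.3301]
```

```bash
python3 -m crank '0.033 0.0185 -0.01 0 0 -3 0; 0.033 0.0185 -0.01 0 0 -3 0; 0.033 0.0185 -0.01 0 0 -3 0; 0.033 0.0185 -0.01 0 0 -3 0; 0.033 0.0185 -0.01 0 0 -3 0; 0.033 0.0185 -0.01 0 0 -3 0; 0.033 0.0185 -0.01 0 0 -3 0; 0.033 0.0185 -0.01 0 0 -3 0; 0.033 0.0185 -0.01 0 0 -3 0; 0.03 0.018 -0.01 0 0 -2 0' 40
python3 - <<'E'
from h import *
im,d=cap('scene','s1')
cv2.imwrite('pics/s1c.png',cv2.resize(im[90:240,110:310,::-1],None,fx=4,fy=4,interpolation=cv2.INTER_CUBIC))
E
```

```text
clock: 1.35
tool_pos: [0.4916, -0.3398, 0.304]
eef_rot: [-3.141, 0.001, -0.205]
wrist_force: [-0.5, -0.9, 1.0]
opening: 0.0853
finger_force: 0.0
```

View pics/s1c.png

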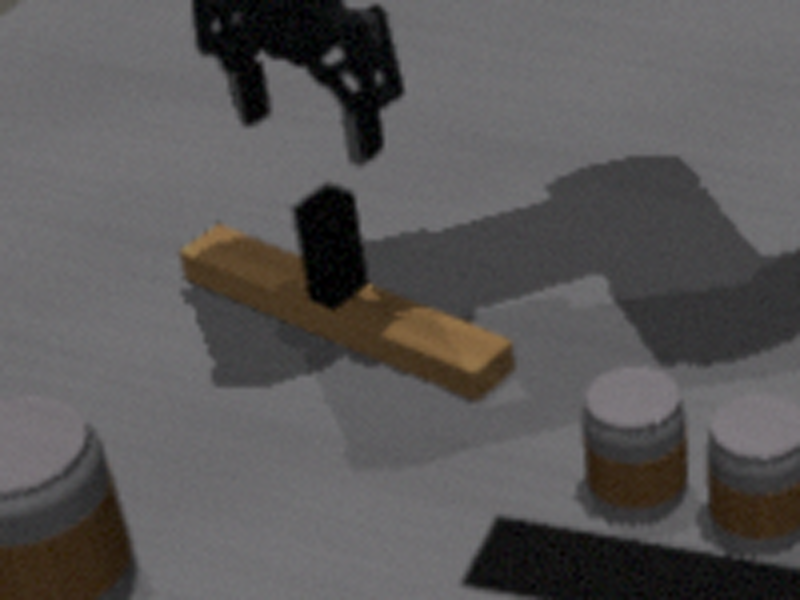

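The fingers straddle the handle: tips at (255,120) and (365,160), handle top at (325,190). I'll descend 74 mm and close.

```bash
python3 -m crank '0 0 -0.02 0 0 0 0; 0 0 -0.02 0 0 0 0; 0 0 -0.02 0 0 0 0; 0 0 -0.014 0 0 0 0; 0 0 0 0 0 0 0; 0 0 0 0 0 0 1; 0 0 0 0 0 0 1; 0 0 0 0 0 0 1; 0 0 0 0 0 0 1; 0 0 0 0 0 0 1' 60
python3 -m crank '0 0 0 0 0 0 1; 0 0 0 0 0 0 1; 0 0 0 0 0 0 1; 0 0 0 0 0 0 1; 0 0 0.01 0 0 0 1; 0 0 0.02 0 0 0 1; 0 0 0.02 0 0 0 1; 0 0 0 0 0 0 1; 0 0 0 0 0 0 1; 0 0 0 0 0 0 1' 60
```

```text
clock: 2.65
tool_pos: [0.4906, -0.3406, 0.2313]
eef_rot: [3.141, -0.001, -0.204]
wrist_force: [0.4, 1.4, 6.0]
opening: 0.0236
finger_force: 60.3
clock: 3.9
tool_pos: [0.4904, -0.3406, 0.2797]
eef_rot: [-3.141, 0.002, -0.204]
wrist_force: [-0.2, -0.1, -3.3]
opening: 0.0233
finger_force: 59.5
```

```bash
python3 -m crank '-0.005 0.032 0 0 0 3 1; -0.005 0.032 0 0 0 3 1; -0.005 0.032 0 0 0 3 1; -0.0045 0.032 0 0 0 3 1; 0 0.032 0 0 0 3 1; 0 0.032 0 0 0 2 1; 0 0.032 0 0 0 0 1; 0 0.032 0 0 0 0 1; 0 0.032 0 0 0 0 1; 0 0.032 0 0 0 0 1'
python3 -m crank '0 0 -0.01 0 0 0 1; 0 0 -0.01 0 0 0 1; 0 0 -0.01 0 0 0 1; 0 0 -0.01 0 0 0 1; 0 0 -0.005 0 0 0 1; 0 0 0 0 0 0 1; 0 0 0 0 0 0 1; 0 0 0 0 0 0 1; 0 0 0 0 0 0 1; 0 0 0 0 0 0 1'
python3 - <<'E'
from h import *
im,d=cap('top','t2')
cv2.imwrite('pics/t2c.png',cv2.resize(im[145:245,255:387,::-1],None,fx=6,fy=6,interpolation=cv2.INTER_CUBIC))
E
```

```text
clock: 5.15
tool_pos: [0.4709, -0.0196, 0.2804]
eef_rot: [-3.141, 0.001, 0.092]
wrist_force: [0.6, 0.1, -2.6]
opening: 0.0232
finger_force: 59.8
clock: 6.4
tool_pos: [0.471, -0.0206, 0.2358]
eef_rot: [3.141, -0.0, 0.092]
wrist_force: [-0.1, 0.2, -2.7]
opening: 0.0234
finger_force: 60.1
```

View pics/t2c.png

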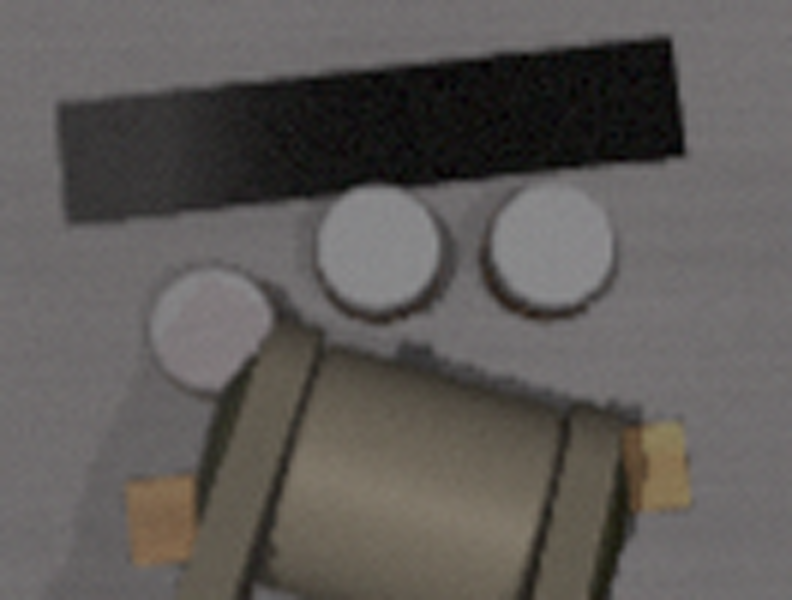

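```bash
python3 - <<'E'
from h import *
np.set_printoptions(precision=4,suppress=True)
z=.030
P=np.array([atz('top',(U+.5)/6-.5+255,(V+.5)/6-.5+145,z)[:2] for U,V in[(126,483),(684,421),(690,508),(134,566)]])
y=(P[0]+P[3]-P[1]-P[2])/2
print(P.mean(0),np.linalg.norm(y),np.degrees(np.arctan2(-y[0],y[1])),ctrl.sense()['tool_pos'],np.degrees(ctrl.sense()['eef_rot'][2]))
E
```

```text
[ 0.4706 -0.0231] 0.2582543029271001 5.166009849779259 [ 0.471  -0.0206  0.2358] 5.291445999612895
```

```bash
python3 -m crank '0.01 0.001 -0.002 0 0 0 1; 0.01 0.001 0 0 0 0 1; 0.01 0.001 0 0 0 0 1; 0.01 0.001 0 0 0 0 1; 0.01 0.001 0 0 0 0 1; 0.01 0.001 0 0 0 0 1; 0.01 0.001 0 0 0 0 1; 0.01 0.001 0 0 0 0 1; 0.01 0.001 0 0 0 0 1; 0.01 0.001 0 0 0 0 1'
python3 -m crank '0.006 0.0005 0 0 0 0 1; 0.005 0.0005 0 0 0 0 1; 0.004 0.0004 0 0 0 0 1; 0.003 0.0003 0 0 0 0 1; 0.002 0.0002 0 0 0 0 1; 0.002 0.0002 0 0 0 0 1; 0.001 0.0001 0 0 0 0 1; 0 0 0 0 0 0 1; 0 0 0 0 0 0 1; 0 0 0 0 0 0 1'
python3 - <<'E'
from h import *
im,d=cap('top','t3')
cv2.imwrite('pics/t3c.png',cv2.resize(im[145:245,255:387,::-1],None,fx=6,fy=6,interpolation=cv2.INTER_CUBIC))
E
```

```text
clock: 7.7
tool_pos: [0.5707, -0.0105, 0.2335]
eef_rot: [-3.141, 0.004, 0.092]
wrist_force: [-9.3, -0.9, 1.8]
opening: 0.0233
finger_force: 60.8
clock: 8.95
tool_pos: [0.5935, -0.0083, 0.2335]
eef_rot: [-3.141, 0.004, 0.092]
wrist_force: [-7.8, -0.2, 0.9]
opening: 0.0232
finger_force: 60.7
```

View pics/t3c.png

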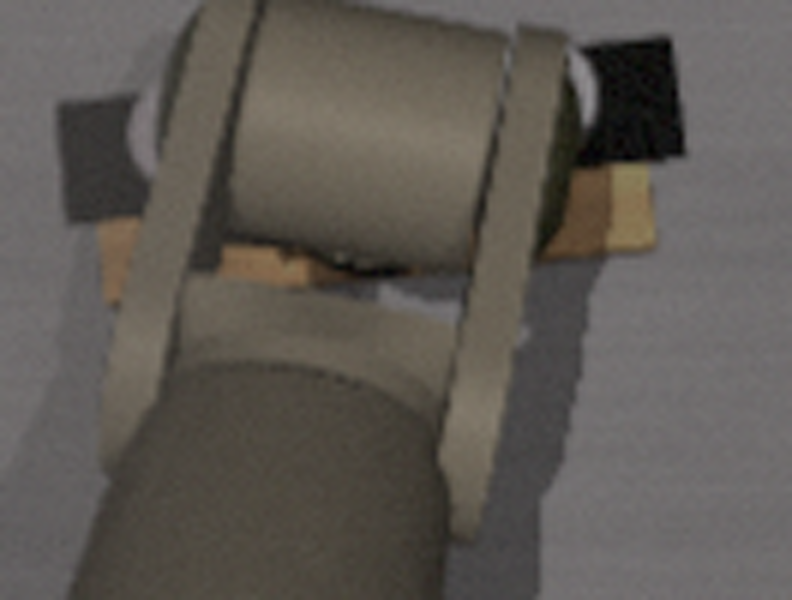

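```bash
python3 - <<'E'
from h import *
np.set_printoptions(precision=4,suppress=True)
f=lambda U,V,z:atz('top',(U+.5)/6-.5+255,(V+.5)/6-.5+145,z)[:2]
a=np.radians(5.28);xs=np.array([np.cos(a),np.sin(a)]);ys=np.array([-xs[1],xs[0]]);c=np.array([.6459,-.0079])
for n,U,V,z in[('barL',100,223,.028),('barR',652,165,.028),('barRb',655,248,.028),('barLb',108,302,.028),('stripNR',685,155,0),('stripNL',68,223,0),('stripFL',57,103,0),('stripFR',670,37,0)]:
    p=f(U,V,z)-c; print(n,p@xs,p@ys)
p=ctrl.sense()['tool_pos'][:2]-c;print('tcp',p@xs,p@ys,ctrl.sense()['eef_rot'])
E
```

```text
barL -0.034747167318889056 0.13063137500975802
barR -0.03578816107591279 -0.12909055485573662
barRb -0.0747360725512803 -0.1257570993133399
barLb -0.07204977992677257 0.1304787080051138
stripNR -0.029044240824673287 -0.1491483337015395
stripNL -0.029379997281684028 0.14925650542955557
stripFL 0.029326018679766853 0.14906161473616267
stripFR 0.028982379177496093 -0.1490238764815687
tcp -0.052200875322973996 0.0044036776137469456 [-3.141   0.0037  0.0923]
```

```bash
python3 -m crank '0.001 0.0001 0 0 0 0 1; 0.001 0.0001 0 0 0 0 1; 0.001 0.0001 0 0 0 0 1; 0 0 0 0 0 0 1; 0 0 0 0 0 0 1; 0 0 0 0 0 0 1; 0 0 0 0 0 0 1; 0 0 0 0 0 0 1; 0 0 0 0 0 0 1; 0 0 0 0 0 0 1'
python3 - <<'E'
from h import *
im,d=cap('scene','s4')
cv2.imwrite('pics/s4c.png',cv2.resize(im[175:265,215:370,::-1],None,fx=5,fy=5,interpolation=cv2.INTER_CUBIC))
E
```

```text
clock: 10.25
tool_pos: [0.5965, -0.008, 0.2335]
eef_rot: [-3.141, 0.004, 0.092]
wrist_force: [-7.7, -0.6, 0.8]
opening: 0.0234
finger_force: 60.7
```

View pics/s4c.png

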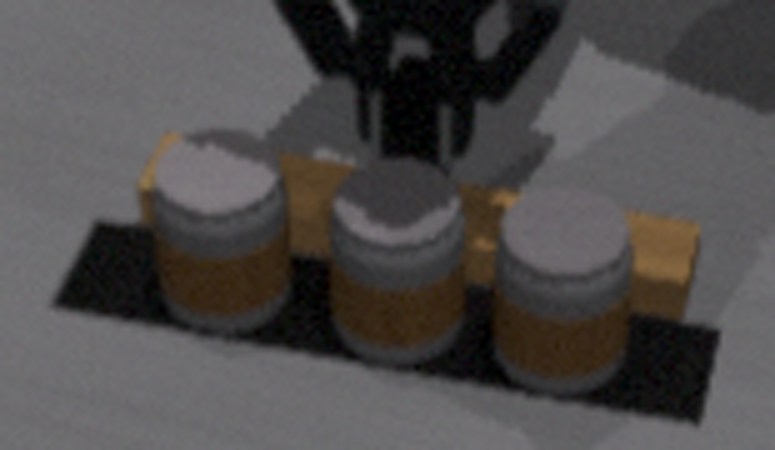

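The scene crop shows all three tins on the strip against the bar. Their bottoms, at (225,332), (398,364) and (562,392), stop about 1.5 to 2 mm short of the far edge. I'll push 1.5 mm more, then back off, set the bar down clear of the tins and look again before releasing.

```bash
python3 -m crank '0.001 0.0001 0 0 0 0 1; 0.0005 0 0 0 0 0 1; 0 0 0 0 0 0 1; 0 0 0 0 0 0 1; -0.003 -0.0003 0 0 0 0 1; -0.01 -0.001 0 0 0 0 1; -0.03 -0.003 0 0 0 0 1; -0.04 -0.004 0 0 0 0 1; -0.04 -0.004 0 0 0 0 1; -0.03 -0.003 0 0 0 0 1'
python3 - <<'E'
from h import *
im,d=cap('top','t5')
cv2.imwrite('pics/t5c.png',cv2.resize(im[142:217,255:387,::-1],None,fx=6,fy=6,interpolation=cv2.INTER_CUBIC))
E
```

```text
clock: 11.55
tool_pos: [0.4438, -0.0233, 0.234]
eef_rot: [3.141, -0.001, 0.092]
wrist_force: [0.6, 0.8, -2.9]
opening: 0.0232
finger_force: 60.1
```

View pics/t5c.png

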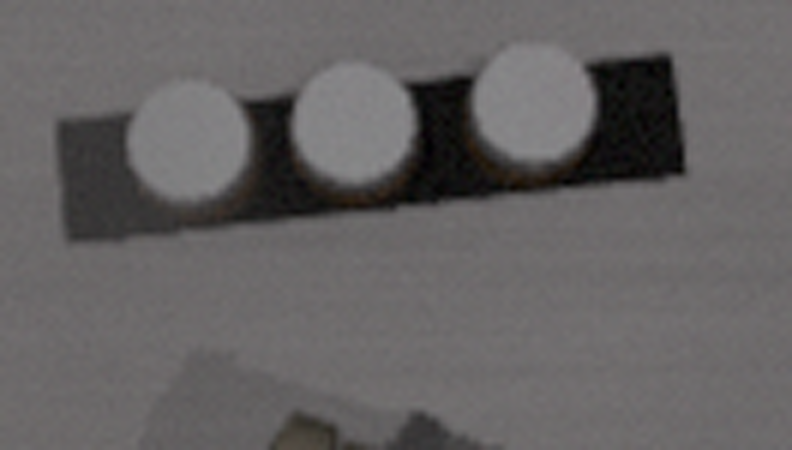

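```bash
python3 - <<'E'
from h import *
f=lambda U,V,z:atz('top',(U+.5)/6-.5+255,(V+.5)/6-.5+142,z)[:2]
a=np.radians(5.28);xs=np.array([np.cos(a),np.sin(a)]);ys=np.array([-xs[1],xs[0]]);c=np.array([.6459,-.0079])
im=cv2.imread('pics/t5.png')[142:217,255:387]
g=cv2.resize(cv2.cvtColor(im,6),None,fx=6,fy=6,interpolation=cv2.INTER_CUBIC)
for U,V in[(190,141),(355,124),(534,104)]:
    p=f(U,V,.075)-c; print(p@xs,p@ys)
_,b=cv2.threshold(cv2.GaussianBlur(g,(0,0),4),112,255,0)
for k in cv2.findContours(b,0,1)[0]:
    (U,V),r=cv2.minEnclosingCircle(k)
    if 45<r<75: p=f(U,V,.075)-c; print('auto',U,V,r,p@xs,p@ys)
E
```

```text
-0.0004096790759337002 0.08056806638514692
-0.0008673414122363377 0.006197807106385257
-0.0006193710442222691 -0.0746131435511126
auto 188.55938720703125 136.01791381835938 60.58271408081055 0.0019108084440214645 0.0809858672625045
auto 352.0364074707031 118.93295288085938 60.46944046020508 0.0015661501739801336 0.007271995562008337
auto 535.5324096679688 97.13819122314453 61.39688491821289 0.002406259911077276 -0.07565864520262981
```

The three lids lie on one straight line, all within about 1 mm of the strip's centre line. Now I'll set the bar down and let go.

```bash
python3 -m crank '0 0 -0.001 0 0 0 1; 0 0 -0.001 0 0 0 1; 0 0 -0.001 0 0 0 1; 0 0 0 0 0 0 1; 0 0 0 0 0 0 1; 0 0 0 0 0 0 0.6; 0 0 0 0 0 0 0; 0 0 0 0 0 0 0; 0 0 0 0 0 0 0; 0 0 0 0 0 0 0'
python3 -m crank '0 0 0 0 0 0 0; 0 0 0 0 0 0 0; 0 0 0.01 0 0 0 0; 0 0 0.02 0 0 0 0; 0 0 0.03 0 0 0 0; 0 0 0.03 0 0 0 0; 0 0 0.03 0 0 0 0; 0 0 0.02 0 0 0 0; 0 0 0 0 0 0 0; 0 0 0 0 0 0 0'
python3 - <<'E'
from h import *
im,d=cap('scene','s6')
cv2.imwrite('pics/s6c.png',cv2.resize(im[90:270,170:410,::-1],None,fx=3,fy=3,interpolation=cv2.INTER_CUBIC))
E
```

```text
clock: 12.85
tool_pos: [0.4455, -0.0233, 0.2307]
eef_rot: [-3.142, 0.0, 0.092]
wrist_force: [0.0, -0.2, 0.5]
opening: 0.0854
finger_force: 0.0
clock: 14.1
tool_pos: [0.4452, -0.0232, 0.3702]
eef_rot: [-3.141, 0.001, 0.092]
wrist_force: [0.5, -0.2, -0.9]
opening: 0.0853
finger_force: 0.0
```

View pics/s6c.png

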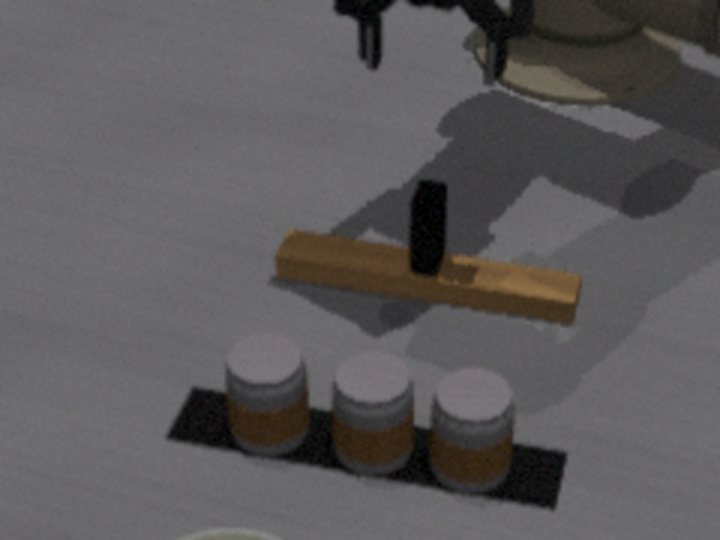

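The bar stands flat on the table with its handle at (428,225). The gripper is open and clear above it, and the tins at (268,395), (373,410) and (472,430) stand in a row on the strip.

```bash
python3 -c "
from workcell import ctrl
print(ctrl.hand_in())"
```

```text
the job is handed in; nothing more can be done
None
```

The job is handed in at about 14 s of the 43 s allowed: the three tins stand in a straight row on the strip, centred to about 1–2 mm by camera, and the bar stands free on the table with the gripper open and clear.

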